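# Set up a filter stand: ring support on the rod, beaker under it, funnel in the ring

## Task

Set up this stand for filtering, metalwork first while the glass is well clear: lower the ring support by its eye down the rod until its boss rests on the collar, and only then let go of it. Next bring the beaker and the ring together so that the beaker stands centrally under the ring, sliding the beaker along the bench without lifting or tipping it (the support swings freely round the rod). Last, lower the white funnel from the rack into the ring, without dropping it, so that it sits down in the ring with its stem inside the beaker, and leave the blue funnel, the brown bottle and the flask alone.

Things in the scene. Friction and masses are not known exactly. Their poses are not given: they have to be found in the camera images.
- stand: Fixed filtration stand: grey round base 116 mm across and 18 mm high, upright steel rod 12 mm in diameter. Origin: middle of the base's underside, on the rod's axis; z up.
- collar (a point): Point on the rod's axis at the top face of the stop collar (30 mm across, 15 mm high), 155 mm above the bench: the boss of the ring support rests here.
- rod_tip (a point): Top of the rod, 215 mm above the bench; the last 10 mm taper from 12 to 5 mm in diameter.
- support: Loose aluminium ring support, about 140 g, lying flat on the bench. Origin: on the axis of its eye, at the underside; z up, x points from the eye to the ring. Boss round the eye: 30 mm outer diameter, 40 mm high, a plain 14.4 mm eye right through. The undersides of boss, bar and ring are flush. Hung on the rod it droops by about 0.035 rad and is easily pushed round it (under 1 N)
- support_bar (a point): Place to grip on the support's bar: x = 45 mm, z = 7 mm in the support's frame (the centre of mass is at x = 33 mm). The bar, 12 mm wide (y) and 14 mm high, runs along x from the boss (x = 15 mm) to the ring (x = 82 mm)
- support_ring (a point): Centre of the support's ring: x = 110 mm, z = 4 mm in the support's frame. Ring of 8 mm round bar, 60 mm outer, 44 mm inner diameter. It stands 159 mm above the bench when the support hangs level, about 4 mm less with the droop
- beaker: Loose clear glass beaker, about 110 g, 70 mm outer diameter (73 mm at the rim), 95 mm high, wall 3 mm, standing on the bench. Origin: centre of its underside; z up. Slides easily (friction about 0.3 to 0.5); pushed slowly below 60 mm height it does not tip.
- rack: Fixed grey plastic funnel rack, 90 mm (x) by 220 mm (y), 100 mm high; its 8 mm top plate has two 44 mm holes at y = -50 and y = +50 mm, one holding the white and one the blue funnel. Origin: middle of its underside.
- funnel: Loose white plastic funnel, about 40 g, upright in a hole of the rack. Origin: lower end of the stem, on the axis; z up. Stem 10 mm in diameter up to z = 60 mm, cone widening to 60 mm diameter at z = 103 mm, then an upright cylindrical rim band 60 mm in diameter up to z = 117 mm. In a 44 mm hole or ring it rests on its cone, 89 mm of it below the top of the rack's hole
- funnel_seat (a point): Point on the funnel's axis 88 mm above its origin: coincides with point support_ring when the funnel sits in the ring.
- funnel_rim (a point): Middle of the funnel's mouth, 117 mm above its origin.
- blue_funnel: Bystander: the same funnel in blue, in the other hole of the rack. Same origin.
- reagent_bottle: Bystander: loose brown glass bottle with red stopper, 66 mm in diameter, 150 mm high. Origin: centre of its underside.
- flask: Bystander: loose clear conical flask, 84 mm across at the foot, 130 mm high. Origin: centre of its underside.
There are look-alikes about, which are no part of the job. Leave any green look-alike of the funnel alone. What is shaped like the support but green is not meant.

How it is judged (in metres and radians):
On the way, in this order (a step that is already met when the one before it is completed fails the run):
1. the ring support is lowered down the rod on to the collar (within 10 mm) in the robot's grip, while the beaker stands clear (more than 60 mm from under the ring) (distance between support and collar below 0.01 m and angle between support's own z axis and vertical below 0.15 rad and contact force between the fingers and support above 0.5 N and horizontal distance between support_ring and beaker above 0.06 m), for 0.1 s.
2. with the support hanging on the rod, the beaker stands under the ring, centred within 20 mm (distance between support and collar below 0.008 m and angle between support's own z axis and vertical below 0.15 rad and horizontal distance between support_ring and beaker below 0.02 m and height (world z) of beaker below 0.004 m and angle between beaker's own z axis and vertical below 0.05 rad), for 0.2 s.
3. the funnel is lowered in the robot's grip until it is within 10 mm of sitting in the ring (distance between funnel_seat and support_ring below 0.01 m and contact force between the fingers and funnel above 0.5 N), for 0.1 s.
At the end, for the whole second after the job is handed in: Boss on the collar (within 8 mm, tilt under 0.15 rad), white funnel seated in the ring (within 8 mm, in line within 0.17 rad), its stem end inside the beaker (within 24 mm of its axis, 8 mm below the rim), beaker upright on the bench, all at rest (distance between support and collar below 0.008 m and angle between support's own z axis and vertical below 0.15 rad and distance between funnel_seat and support_ring below 0.008 m and angle between the z axis of funnel and the z axis of support, either way round below 0.17 rad and horizontal distance between funnel and beaker below 0.024 m and height (world z) of funnel below 0.087 m and height (world z) of beaker below 0.004 m and angle between beaker's own z axis and vertical below 0.05 rad and linear speed of each of support, beaker, funnel below 0.02 m/s); the robot touches nothing.
It fails at once if the beaker is lifted off the bench (8 mm) or tipped (0.25 rad) (height (world z) of beaker above 0.008 m or angle between beaker's own z axis and vertical above 0.25 rad).
It fails at once if the bottle or the flask is moved by 30 mm or the blue funnel by 20 mm (distance of any of reagent_bottle, flask from where it was at the start of the episode above 0.03 m or distance of blue_funnel from where it was at the start of the episode above 0.02 m).
It also fails if it takes over 72 s, if anything falls off the work surface, if the arm or the gripper's body presses on something with over 40 N, if the wrist force passes 120 N, or if a joint passes its speed limit or range.

## Robot

A 6-joint arm with a two-finger parallel gripper is mounted at the origin on the work surface. World frame = base frame: x ahead of the robot, y to its left, z up, the work surface at z = 0. Lengths are in m, angles in degrees, forces in N, time in s.
With the tool pointing down it reaches from about 0.275 to 0.75 m from the base axis. Payload 10.2 kg.
Tool frame: the origin (TCP) lies at the very end of the fingers, on their centre line; the grasp point (between the pads) lies 19 mm behind it; z points along the fingers, y is the line along which they close (so a half turn about z gives the same grasp; the last joint's range is limited). The gripper opens to 88 mm and grips with 3 to 60 N. Pads are 18 mm wide; open, the fingers measure 123 mm over their backs; the gripper's body (75 mm by 187 mm) begins 45 mm behind the grasp point.
Start: joints at [53.377, 17.928, 85.812, -0, 76.261, -12.8], TCP at [0.212, 0.48, 0.239] pointing down, gripper open.
Joint ranges: [-168.41, 168.41], [-55.51, 124.54], [10.69, 146.95], [-70.63, 250.63], [1, 178], [-165.06, 165.06]. Speed limits (degrees/s): [136.94, 136.94, 172.46, 180, 180, 180].

## Interface

Orientations are given as [roll, pitch, yaw] about the fixed x, y, z axes, in that order (R = Rz(yaw) Ry(pitch) Rx(roll)).
In Python, from cell import telemetry, viewer, job gives the robot as it stands.
- The arm moves only by the tool arm_command, never from a script. Its argument "moves" is one flat list of numbers, 7 for each row, row after row: the turn, a rotation vector about the tool's x, y, z in units of 5 degrees (1.0 is 5 degrees), then the shift along the tool's x, y, z in units of 25 mm (1.0 is 25 mm), then the opening, from 0 (shut) to 1 (fully open). A call has 1 to 20 rows; each row shifts and turns the commanded pose from where the row before left it, along the tool's axes as they then stand; what a row does not reach is not made up. A row lasts 1/12 s, in which the tool goes at most 41.7 mm and 7.16 degrees, less where a joint would pass 70% of its speed; a pose out of reach is approached as far as the arm can. A call is refused whole if a number of a shift passes 1 or a number of a turn 1, either way. A call with a gripper value outside its range is refused whole. The fingers move at their own pace and stop on an object; the grip force is fixed at half the most. Time passes only in rows, so rows that do not move let the fingers close. It gives the time, the measured TCP pose, the force, the opening and the grip force at its end, in the units of the state.
- telemetry.observe(): the state, without advancing time (a new reading comes with each control period).
- viewer.read_camera(name): name is "side" or "top"; returns the picture (384x512x3 uint8, red, green, blue); there is no depth.
- viewer.get_calibration(name): a dict with "fov_y" (degrees; the focal length in pixels is half the picture's height over the tangent of half this angle, whatever the lens; pixels are square), "cx", "cy" (the principal point, pixels), "view" (4x4, takes a point from world to camera coordinates). Camera axes: x right, y up, looking along -z (the intrinsics and any distortion apply to the point x, -y, -z); pixel columns grow to the right and rows downward; lengths in m; the calibration is good to about 2 mm. A picture is of the moment at which its call begins. get_calibration takes no time and is no camera call.
- job.finish_job(): hands the job in; it is judged then, once.
The state is a dict: "clock": time; "qpos": joint angles; "qvel": joint speeds; "joint_efforts": joint torques, N m; "ee_pos": TCP position; "ee_rot": TCP orientation; "force": force on the tool from outside, world axes, zero at the start; "wrist_torque": the same for the moment, N m; "opening": finger opening in m; "gripper_force": force on a finger pad.
Only numpy, scipy, OpenCV 4.12 (cv2) and the standard library are available. Lean on these libraries where they do the work, as an engineer would, in place of code of your own. Each camera call takes 0.05 s, during which the arm holds its last target. There are 200 camera calls.

## Working session

There is one attempt and no reset: what is moved stays moved. The work goes in short steps, Python scripts to look and compute and a tool call to move; the robot and the scene stay as the last step left them, time stands still between calls to the robot, and variables do not carry over. Pictures are saved under pics/ and viewed, at most 12 in all, crops included, and the job is handed in when it is done.

Besides the shell and the picture viewer there is one more tool, called after "Call:" as name(argument=value, ...), one argument or row to a line, values as JSON. arm_command: Moves the arm, as the interface text tells. Its arguments: {"type":"object","properties":{"moves":{"type":"array","items":{"type":"number"}}},"required":["moves"]}

```bash
mkdir -p pics; ls; python3 - <<'E'
from cell import telemetry, viewer, job
import cv2,numpy as np
for n in("side","top"):
    im=viewer.read_camera(n); cv2.imwrite(f"pics/{n}0.png",im[:,:,::-1]); c=viewer.get_calibration(n); print(n,{k:(np.round(v,4).tolist() if k=="view" else v) for k,v in c.items()})
print(telemetry.observe())
E
```

```text
pics
side {'fov_y': 56.671507103743, 'cx': 250.1131833665729, 'cy': 186.0369880422497, 'view': [[0.8655, -0.5006, 0.0167, -0.4943], [0.2936, 0.5341, 0.7928, -0.2502], [-0.4058, -0.6813, 0.6092, -1.0081], [0.0, 0.0, 0.0, 1.0]]}
top {'fov_y': 43.728695398888014, 'cx': 259.00453368370756, 'cy': 192.16670867936855, 'view': [[0.0212, -0.9997, 0.0084, -0.0323], [0.9959, 0.0219, 0.0874, -0.5665], [-0.0876, 0.0066, 0.9961, -1.5242], [0.0, 0.0, 0.0, 1.0]]}
{'clock': 0.1, 'qpos': array([ 5.33760408e+01,  1.79550459e+01,  8.58487116e+01, -3.19761505e-03,
        7.62602739e+01, -1.27988660e+01]), 'qvel': array([-0.03772178, -0.03989039, -0.14336193, -0.0292683 , -0.05206901,
        0.04504859]), 'joint_efforts': array([ 7.76024044e-04, -4.02811646e+01, -2.52640414e+01,  6.94480352e-02,
        3.42231954e-02, -2.87086766e-05]), 'ee_pos': array([0.21195443, 0.48007605, 0.23823515]), 'ee_rot': array([-1.79936872e+02, -1.11567237e-02,  1.56175662e+02]), 'force': array([0.1481369 , 0.09040006, 0.20213873]), 'wrist_torque': array([ 0.00586025, -0.02289002, -0.00211713]), 'gripper_force': 0.0, 'opening': 0.08835590743335173}
```

View pics/side0.png

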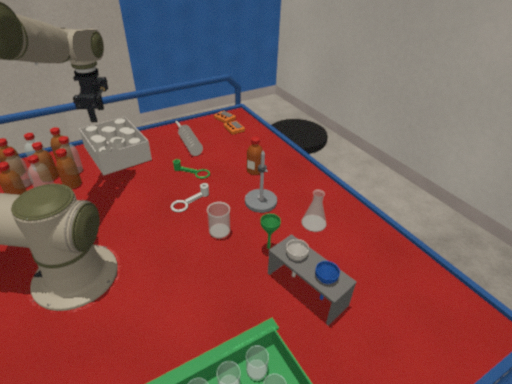

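View pics/top0.png

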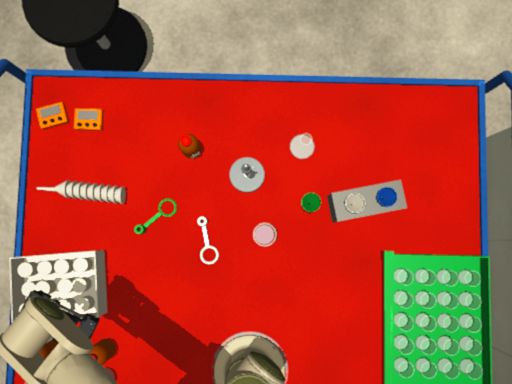

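Top view: white support has its eye at (202,220) and ring at (209,255). The green look-alike is at (155,215), so it is not the one meant. The stand is at (247,173) and the beaker at (264,234). The white funnel is at (355,203), next to blue (387,197); the loose green funnel at (311,202) is not meant. Next I confirm in an enlarged crop and measure.

```bash
cat > h.py <<'E'
from cell import telemetry, viewer, job
import cv2,numpy as np
C={n:viewer.get_calibration(n) for n in("side","top")}
def proj(n,P):
    c=C[n];V=np.array(c["view"]);f=192/np.tan(np.radians(c["fov_y"]/2))
    p=np.atleast_2d(P)@V[:3,:3].T+V[:3,3]
    return np.c_[c["cx"]+f*p[:,0]/-p[:,2], c["cy"]-f*p[:,1]/-p[:,2]]
def ray(n,uv,z):
    c=C[n];V=np.array(c["view"]);f=192/np.tan(np.radians(c["fov_y"]/2))
    d=V[:3,:3].T@np.array([(uv[0]-c["cx"])/f,-(uv[1]-c["cy"])/f,-1]);o=-V[:3,:3].T@V[:3,3]
    return o+d*(z-o[2])/d[2]
def crop(n,im,x0,y0,w,h,s,fn):
    cv2.imwrite(fn,cv2.resize(im[y0:y0+h,x0:x0+w,::-1],None,fx=s,fy=s,interpolation=cv2.INTER_CUBIC))
def state():
    o=telemetry.observe();return o
E
python3 - <<'E'
from h import *
t=cv2.imread("pics/top0.png")[:,:,::-1];s=cv2.imread("pics/side0.png")[:,:,::-1]
a=cv2.resize(t[150:280,185:315],None,fx=4.6,fy=4.6,interpolation=cv2.INTER_CUBIC)
crop("top",t,180,130,235,140,3.4,"pics/tc.png"); crop("side",s,165,130,195,190,3.1,"pics/sc.png")
for n,im,(x0,y0,x1,y1) in(("top",t,(140,130,420,280)),("side",s,(160,130,370,320))):
    hsv=cv2.cvtColor(np.ascontiguousarray(im),cv2.COLOR_RGB2HSV);H,S,V=cv2.split(hsv)
    m=((S<150)|((H>15)&(H<165))).astype(np.uint8);mm=np.zeros_like(m);mm[y0:y1,x0:x1]=m[y0:y1,x0:x1]
    k,l,st,ce=cv2.connectedComponentsWithStats(mm)
    for i in range(1,k):
        if st[i,4]>25: print(n,st[i].tolist(),ce[i].round(2))
    # holes
    cs,hi=cv2.findContours(mm,cv2.RETR_CCOMP,cv2.CHAIN_APPROX_NONE)
    for c,h in zip(cs,hi[0]):
        if h[3]>=0 and len(c)>8: M=cv2.moments(c);print(" hole",n,M["m10"]/M["m00"],M["m01"]/M["m00"],M["m00"])
E
```

```text
top [290, 133, 25, 26, 504] [301.91 145.85]
top [191, 152, 9, 6, 31] [195.13 154.61]
top [229, 157, 36, 35, 1000] [246.56 174.16]
top [328, 180, 79, 42, 2231] [366.67 200.59]
top [301, 193, 20, 19, 307] [310.53 202.  ]
top [140, 199, 37, 35, 274] [157.95 215.01]
top [197, 216, 22, 49, 362] [206.13 241.04]
top [253, 222, 24, 25, 462] [264.44 234.06]
top [384, 251, 36, 29, 967] [401.09 266.04]
 hole top 208.84859154929578 254.43309859154928 142.0
 hole top 167.13246471226927 207.2171552660152 153.5
side [178, 130, 25, 26, 401] [190.7  141.77]
side [270, 130, 100, 79, 3995] [336.04 156.03]
side [244, 150, 34, 63, 858] [260.78 192.72]
side [173, 159, 37, 20, 234] [188.76 168.99]
side [247, 159, 8, 11, 73] [250.47 164.42]
side [170, 182, 39, 31, 379] [190.69 198.16]
side [301, 189, 26, 43, 728] [315.   213.26]
side [206, 201, 25, 38, 778] [218.53 219.04]
side [260, 213, 97, 107, 3596] [309.02 267.35]
 hole side 178.98214285714286 205.44642857142858 56.0
 hole side 201.87461773700304 173.17125382262995 54.5
```

View pics/tc.png

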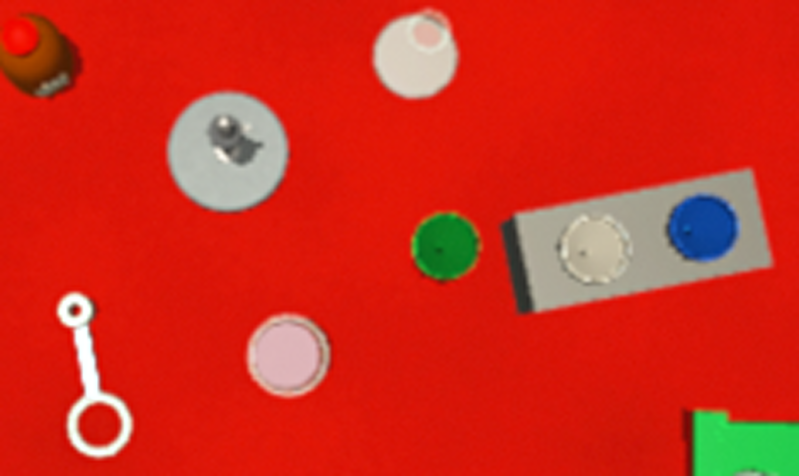

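View pics/sc.png

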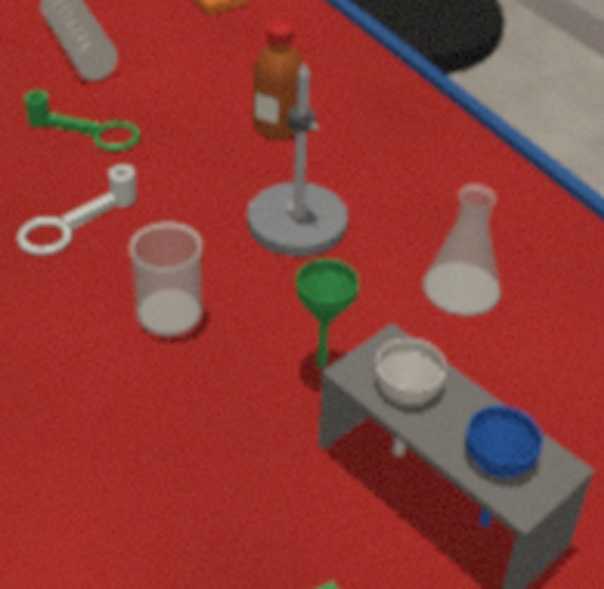

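The crops confirm all three: white support with boss at top-crop (75,310) and ring at (99,425), rod tip at (228,122), beaker rim centre at (288,355), and white funnel mouth at (595,249) in the rack hole next to the green funnel. I'll triangulate now.

```bash
python3 - <<'E'
from h import *
T=lambda u,v:((u+.5)/3.4-.5+180,(v+.5)/3.4-.5+130)
S=lambda u,v:((u+.5)/3.1-.5+165,(v+.5)/3.1-.5+130)
items={"boss":(T(75,310),S(122,174),.04),"ring":((208.85,254.43),S(44.5,235),.004),
"base":(T(228,151.5),S(298,213),.018),"tip":(T(228,121),S(304,68),.215),
"beaker":(T(288.5,355.5),S(166,247),.095),"wfun":(T(595,249),S(410,369),.128),"bfun":(T(703,228),S(504,438),.128),"gfun":(T(446,246),S(327,281),.117),
"bottle":(T(20,36),S(280,34),.15),"flask":(T(429,31),S(477,195),.13)}
from scipy.optimize import least_squares
for k,(a,b,z) in items.items():
    r=least_squares(lambda p:np.r_[(proj("top",p)[0]-a)*1.0,(proj("side",p)[0]-b)],[.4,0,z]).x
    print(k,ray("top",a,z).round(4)[:2],ray("side",b,z).round(4)[:2],"tri",r.round(4))
E
```

```text
boss [0.4701 0.1607] [0.468  0.1535] tri [0.4706 0.1612 0.0338]
ring [0.3628 0.1381] [0.3624 0.1361] tri [0.3629 0.1382 0.0022]
base [0.6256 0.0213] [0.6242 0.0168] tri [0.6265 0.0212 0.0139]
tip [0.6267 0.0179] [0.6216 0.0139] tri [0.6263 0.0185 0.2112]
beaker [ 0.4319 -0.0392] [ 0.4307 -0.0435] tri [ 0.4322 -0.0394  0.0912]
wfun [ 0.5319 -0.3089] [ 0.5265 -0.3167] tri [ 0.5323 -0.3106  0.1191]
bfun [ 0.5527 -0.4051] [ 0.5484 -0.4123] tri [ 0.5537 -0.4075  0.1197]
gfun [ 0.5325 -0.1776] [ 0.5304 -0.182 ] tri [ 0.5329 -0.1782  0.1127]
bottle [0.7076 0.2045] [0.6933 0.1801] tri [0.7109 0.2076 0.1311]
flask [ 0.7245 -0.1586] [ 0.7232 -0.1602] tri [ 0.7247 -0.1587  0.1284]
```

Call:
arm_command(
  moves=[0,0,0,-0.975,-0.508,0,1,0,0,0,-0.975,-0.508,0,1,0,0,0,-0.975,-0.508,0,1,0,0,0,-0.975,-0.508,0,1,0,0,0,-0.975,-0.508,0,1,0,0,0,-0.975,-0.508,0,1,0,0,0,-0.975,-0.508,0,1,0,0,0,-0.975,-0.508,0,1,0,0,0,-0.975,-0.508,0,1,0,0,0,-0.975,-0.508,0,1,0,0,0,-0.975,-0.508,0,1,0,0,0,-0.975,-0.508,0,1,0,0,0,-0.975,-0.508,0,1,0,0,0,-0.975,-0.508,0,1,0,0,0,-0.975,-0.508,0,1],
)

```text
clock: 1.35
ee_pos: [0.4702, 0.1571, 0.2385]
ee_rot: [-180.0, -0.0, 156.2]
force: [0.3, 0.5, -0.8]
opening: 0.0881
gripper_force: 0.0
```

Call:
arm_command(
  moves=[0,0,0.985,0,0,0.4,1,0,0,0.985,0,0,0.4,1,0,0,0.985,0,0,0.4,1,0,0,0.985,0,0,0.4,1,0,0,0.985,0,0,0.4,1,0,0,0.985,0,0,0.4,1,0,0,0.985,0,0,0.4,1,0,0,0.985,0,0,0.4,1,0,0,0.985,0,0,0.4,1,0,0,0.985,0,0,0.4,1,0,0,0.985,0,0,0.4,1,0,0,0,0,0,0,1],
)

```text
clock: 2.35
ee_pos: [0.4686, 0.1582, 0.1269]
ee_rot: [-179.8, -0.0, 101.8]
force: [-0.0, -0.0, -0.0]
opening: 0.0881
gripper_force: 0.0
```

Call:
arm_command(
  moves=[0,0,0,0,0,0.85,1,0,0,0,0,0,0.85,1,0,0,0,0,0,0.85,1,0,0,0,0,0,0.85,1,0,0,0,0,0,0.85,1,0,0,0,0,0,0,1,0,0,0,0,0,0,0,0,0,0,0,0,0,0,0,0,0,0,0,0,0,0,0,0,0,0,0,0,0,0,0,0,0,0,0,0,0,0,0,0,0,0,0,0,0,0,0,0,0,0,0,0,0,0,0,0],
)

```text
clock: 3.52
ee_pos: [0.4696, 0.1583, 0.0226]
ee_rot: [180.0, 0.0, 102.0]
force: [-0.1, 0.6, 0.1]
opening: 0.0369
gripper_force: 0.0
```

Fingers are still closing.

Call:
arm_command(
  moves=[0,0,0,0,0,0,0,0,0,0,0,0,0,0,0,0,0,0,0,0,0,0,0,0,0,0,0,0],
)

```text
clock: 3.85
ee_pos: [0.4698, 0.1583, 0.0226]
ee_rot: [180.0, 0.0, 102.0]
force: [0.6, -0.2, 1.3]
opening: 0.0285
gripper_force: 30.0
```

Call:
arm_command(
  moves=[0,0,0,0,0,-1,0,0,0,0,0,0,-1,0,0,0,0,0,0,-1,0,0,0,0,0,0,-1,0,0,0,0,0,0,-1,0,0,0,0,0,0,-1,0,0,0,0,0,0,-1,0,0,0,0,0,0,-1,0,0,0,0,0,0,-1,0,0,0,0,0,0,-1,0,0,0,0,0,0,0,0],
)

```text
clock: 4.77
ee_pos: [0.4707, 0.1585, 0.2766]
ee_rot: [179.6, 0.0, 102.0]
force: [1.3, 1.1, -1.0]
opening: 0.0286
gripper_force: 30.0
```

```bash
python3 - <<'E'
from h import *
o=state();print({k:np.round(o[k],4) for k in("clock","ee_pos","ee_rot","force","wrist_torque","opening","gripper_force")})
t=viewer.read_camera("top");s=viewer.read_camera("side")
e=o["ee_pos"];a=proj("top",e)[0];b=proj("side",e)[0];print(a,b)
def c(im,p): x,y=int(p[0])-40,int(p[1])-40;x=max(x,0);y=max(y,0);print(x,y);return cv2.resize(im[y:y+100,x:x+80],None,fx=5,fy=5,interpolation=cv2.INTER_CUBIC)
cv2.imwrite("pics/g1.png",np.hstack([c(t,a),c(s,b)])[:,:,::-1])
cv2.imwrite("pics/g1t.png",t[:,:,::-1]);cv2.imwrite("pics/g1s.png",s[:,:,::-1])
E
```

```text
{'clock': np.float64(4.7667), 'ee_pos': array([0.4707, 0.1585, 0.2766]), 'ee_rot': array([1.796021e+02, 4.650000e-02, 1.020085e+02]), 'force': array([ 1.2662,  1.0705, -0.9879]), 'wrist_torque': array([-0.0295, -0.0142, -0.0184]), 'opening': np.float64(0.0286), 'gripper_force': np.float64(30.0002)}
[192.77578056 218.18250689] [199.5682331  126.01274451]
152 178
159 86
```

View pics/g1.png

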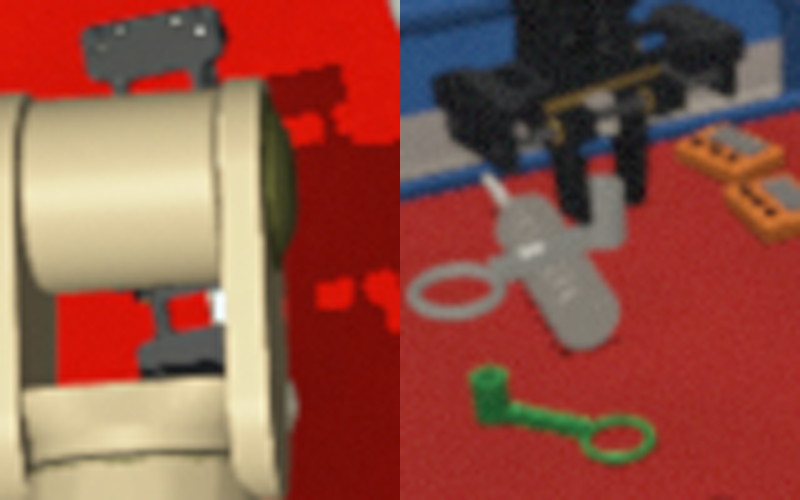

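The side crop shows the boss at (606,215) held upright between the fingers with the bar level. The top view is blocked by the arm. Next I carry the support over the rod and turn it.

Call:
arm_command(
  moves=[0,0,0,-0.68,0.488,0,0,0,0,0,-0.68,0.488,0,0,0,0,0,-0.68,0.488,0,0,0,0,0,-0.68,0.488,0,0,0,0,0,-0.68,0.488,0,0,0,0,0,-0.68,0.488,0,0,0,0,0,-0.68,0.488,0,0,0,0,0,-0.68,0.488,0,0,0,0,0,-0.68,0.488,0,0,0,0,0,-0.68,0.488,0,0],
)

```text
clock: 5.7
ee_pos: [0.6244, 0.0167, 0.2699]
ee_rot: [-179.8, -0.1, 102.0]
force: [0.4, 1.4, -1.6]
opening: 0.0286
gripper_force: 30.0
```

Call:
arm_command(
  moves=[0,0,0.965,0,0,0,0,0,0,0.965,0,0,0,0,0,0,0.965,0,0,0,0,0,0,0.965,0,0,0,0,0,0,0.965,0,0,0,0,0,0,0.965,0,0,0,0,0,0,0.965,0,0,0,0,0,0,0.965,0,0,0,0,0,0,0.965,0,0,0,0,0,0,0.965,0,0,0,0,0,0,0.965,0,0,0,0,0,0,0.965,0,0,0,0,0,0,0.965,0,0,0,0,0,0,0.965,0,0,0,0,0,0,0.965,0,0,0,0,0,0,0.965,0,0,0,0,0,0,0.965,0,0,0.4,0,0,0,0,0,0,0.4,0,0,0,0,0,0,0,0,0,0,0,0,0,0,0],
)

```text
clock: 7.37
ee_pos: [0.6238, 0.0175, 0.2507]
ee_rot: [-179.9, 0.2, 20.1]
force: [-0.1, -0.8, -0.4]
opening: 0.0282
gripper_force: 30.0
```

```bash
python3 - <<'E'
from h import *
o=state();print({k:np.round(o[k],4) for k in("clock","ee_pos","ee_rot","force","wrist_torque","opening","gripper_force")})
s=np.mean([viewer.read_camera("side").astype(float) for _ in range(4)],0).astype(np.uint8)
t=viewer.read_camera("top")
cv2.imwrite("pics/g2s.png",s[:,:,::-1]);cv2.imwrite("pics/g2t.png",t[:,:,::-1])
a=cv2.resize(s[95:215,215:315],None,fx=4.8,fy=4.8,interpolation=cv2.INTER_CUBIC)
b=cv2.resize(t[115:235,210:275],None,fx=4.8,fy=4.8,interpolation=cv2.INTER_CUBIC)
cv2.imwrite("pics/g2.png",np.hstack([a,b])[:,:,::-1])
print(proj("side",o["ee_pos"]),proj("top",o["ee_pos"]))
E
```

```text
{'clock': np.float64(7.3667), 'ee_pos': array([0.6238, 0.0175, 0.2507]), 'ee_rot': array([-1.79906e+02,  1.69800e-01,  2.01156e+01]), 'force': array([-0.0575, -0.7512, -0.4324]), 'wrist_torque': array([-0.0865,  0.1551, -0.0487]), 'opening': np.float64(0.0282), 'gripper_force': np.float64(30.0001)}
[[263.14451402 141.22851762]] [[246.63365444 164.44226464]]
```

View pics/g2.png

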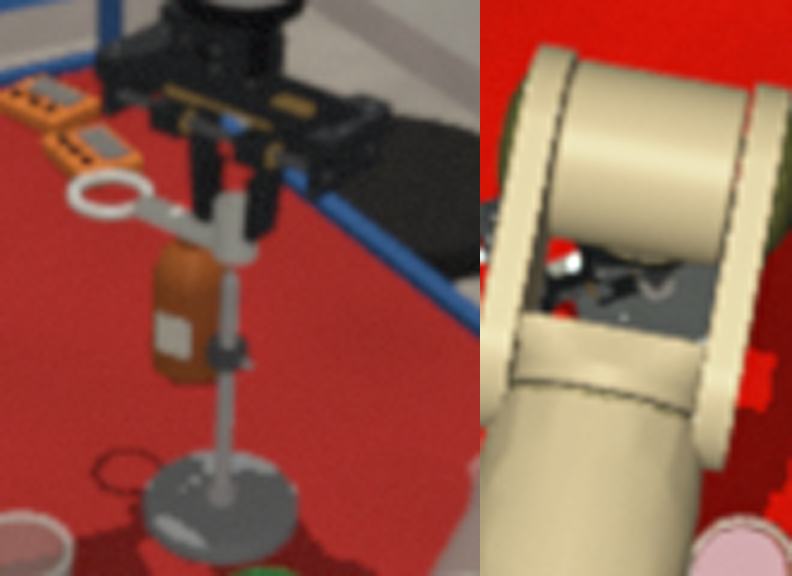

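The side crop shows the boss, bottom centre about (234,252), just above the rod tip at (231,272) and nearly on the rod line. I'll measure the offset at subpixel level.

```bash
python3 - <<'E'
from h import *
s=np.ascontiguousarray(cv2.imread("pics/g2s.png"))
S=cv2.cvtColor(s,cv2.COLOR_BGR2HSV)[:,:,1].astype(int)
for r in range(130,200): 
    if r<168 or r>=175: print(r,S[r,252:276].tolist())
E
```

```text
130 [194, 192, 178, 91, 17, 31, 10, 10, 127, 187, 189, 190, 190, 187, 184, 166, 79, 9, 60, 81, 52, 65, 135, 135]
131 [197, 189, 184, 102, 9, 20, 11, 0, 96, 190, 195, 190, 190, 190, 192, 168, 91, 18, 8, 9, 32, 112, 143, 156]
132 [192, 194, 177, 99, 10, 20, 20, 36, 91, 178, 188, 193, 192, 195, 180, 125, 9, 18, 0, 20, 18, 87, 134, 161]
133 [195, 194, 183, 108, 9, 31, 18, 22, 97, 175, 184, 185, 187, 188, 161, 73, 9, 18, 16, 9, 40, 101, 85, 107]
134 [192, 193, 190, 135, 19, 18, 20, 19, 67, 132, 145, 145, 145, 146, 129, 66, 17, 9, 18, 17, 71, 146, 169, 141]
135 [194, 192, 188, 106, 9, 0, 20, 22, 22, 51, 64, 68, 66, 68, 60, 21, 27, 7, 33, 19, 103, 179, 183, 178]
136 [183, 192, 189, 127, 17, 19, 16, 18, 16, 21, 24, 23, 23, 24, 24, 15, 41, 9, 34, 34, 103, 179, 191, 190]
137 [133, 171, 182, 148, 39, 20, 23, 17, 22, 18, 20, 17, 17, 20, 12, 8, 9, 8, 19, 34, 125, 180, 190, 191]
138 [59, 105, 139, 114, 9, 20, 8, 22, 17, 20, 19, 17, 18, 18, 18, 0, 16, 16, 22, 16, 147, 188, 191, 194]
139 [25, 45, 65, 36, 8, 9, 20, 22, 17, 20, 21, 19, 21, 16, 14, 0, 26, 16, 33, 71, 155, 188, 192, 194]
140 [19, 21, 21
[... 5242 characters left out ...]
55, 189, 192, 190]
192 [3, 3, 3, 0, 6, 5, 4, 8, 16, 15, 13, 6, 4, 2, 2, 2, 4, 6, 12, 38, 95, 159, 185, 193]
193 [3, 0, 9, 9, 3, 8, 7, 7, 11, 13, 12, 2, 2, 3, 3, 6, 3, 2, 5, 9, 37, 114, 168, 190]
194 [0, 6, 5, 2, 3, 0, 6, 10, 14, 15, 12, 3, 3, 0, 3, 6, 6, 9, 3, 3, 9, 51, 122, 172]
195 [6, 6, 5, 7, 5, 3, 9, 15, 16, 13, 12, 8, 9, 3, 3, 3, 6, 3, 3, 6, 3, 15, 64, 126]
196 [8, 5, 3, 6, 3, 6, 8, 15, 16, 16, 12, 13, 6, 6, 3, 3, 9, 3, 6, 3, 3, 6, 15, 57]
197 [6, 5, 6, 0, 3, 6, 10, 14, 16, 16, 14, 10, 6, 3, 6, 6, 9, 3, 3, 3, 3, 3, 6, 20]
198 [3, 6, 6, 3, 3, 9, 10, 16, 14, 14, 14, 15, 9, 6, 3, 3, 6, 3, 0, 3, 3, 6, 3, 12]
199 [6, 6, 0, 3, 3, 6, 8, 10, 14, 16, 17, 11, 3, 6, 9, 3, 3, 3, 6, 6, 3, 3, 6, 15]
```

The boss axis sits about 0.6 px (1.9 mm) to the right of the rod axis. I'll correct that and start the descent gently.

Call:
arm_command(
  moves=[0,0,0,-0.06,-0.047,0,0,0,0,0,0,0,0.25,0,0,0,0,0,0,0.25,0,0,0,0,0,0,0.25,0,0,0,0,0,0,0.15,0,0,0,0,0,0,0,0,0,0,0,0,0,0,0],
)

```text
clock: 8.2
ee_pos: [0.6227, 0.0189, 0.2293]
ee_rot: [-179.9, -0.1, 20.0]
force: [2.3, 4.9, -2.5]
opening: 0.0285
gripper_force: 30.0
```

Call:
arm_command(
  moves=[0,0,0,0.04,-0.047,0,0,0,0,0,0,0,0,0,0,0,0,0,0,0,0],
)

```text
clock: 8.45
ee_pos: [0.6229, 0.0194, 0.2297]
ee_rot: [-180.0, 0.0, 20.0]
force: [-0.3, 1.4, -1.3]
opening: 0.028
gripper_force: 30.0
```

```bash
python3 - <<'E'
from h import *
o=state();print({k:np.round(o[k],4) for k in("clock","ee_pos","ee_rot","force","wrist_torque","opening","gripper_force")})
s=np.mean([viewer.read_camera("side").astype(float) for _ in range(4)],0).astype(np.uint8)
o=state();print(o["force"].round(2),o["wrist_torque"].round(3))
S=cv2.cvtColor(s,cv2.COLOR_RGB2HSV)[:,:,1].astype(int)
cv2.imwrite("pics/g3s.png",s[:,:,::-1])
for r in range(142,164): print(r,S[r,252:276].tolist())
E
```

```text
{'clock': np.float64(8.45), 'ee_pos': array([0.6229, 0.0194, 0.2297]), 'ee_rot': array([-1.799937e+02,  3.940000e-02,  1.998110e+01]), 'force': array([-0.2735,  1.4493, -1.3256]), 'wrist_torque': array([0.1043, 0.0889, 0.0201]), 'opening': np.float64(0.028), 'gripper_force': np.float64(29.9997)}
[ 0.31  0.98 -1.76] [0.109 0.08  0.016]
142 [187, 187, 121, 16, 20, 9, 22, 21, 19, 22, 23, 23, 21, 24, 16, 25, 9, 31, 9, 123, 181, 192, 191, 194]
143 [112, 154, 113, 16, 10, 9, 18, 21, 18, 18, 16, 19, 18, 15, 8, 18, 15, 34, 8, 134, 186, 188, 195, 192]
144 [47, 53, 36, 15, 10, 24, 18, 19, 16, 19, 21, 16, 17, 14, 17, 18, 25, 0, 33, 151, 182, 195, 192, 192]
145 [21, 20, 18, 12, 0, 23, 19, 21, 18, 17, 17, 17, 19, 19, 0, 27, 15, 9, 54, 156, 187, 192, 195, 195]
146 [17, 20, 21, 21, 16, 14, 30, 25, 18, 17, 19, 19, 21, 10, 9, 0, 16, 16, 96, 174, 188, 193, 194, 195]
147 [19, 17, 16, 18, 19, 19, 23, 23, 20, 19, 19, 19, 19, 11, 9, 25, 33, 17, 113, 173, 190, 195, 196, 193]
148 [22, 20, 19, 20, 17, 19, 19, 21, 18, 21, 19, 18, 20, 17, 18, 35, 26, 83, 147, 183, 191, 192, 197, 194]
149 [59, 33, 23, 20, 18, 1
[... 1035 characters left out ...]
191, 199, 188, 199, 187, 142, 56, 16, 22, 90, 175, 191, 192, 190, 189, 189, 192, 190, 192, 196, 194]
159 [195, 194, 195, 189, 193, 200, 192, 190, 129, 50, 18, 26, 97, 179, 190, 190, 193, 192, 194, 191, 192, 193, 196, 191]
160 [166, 175, 189, 195, 190, 188, 201, 180, 118, 41, 18, 24, 101, 180, 194, 192, 193, 191, 194, 190, 194, 192, 197, 193]
161 [71, 111, 156, 192, 195, 189, 191, 190, 118, 40, 13, 26, 98, 181, 191, 191, 191, 191, 192, 192, 190, 192, 190, 192]
162 [39, 57, 94, 174, 199, 198, 189, 176, 117, 40, 15, 27, 95, 178, 194, 194, 193, 194, 192, 192, 192, 191, 193, 194]
163 [34, 37, 61, 162, 201, 192, 191, 179, 109, 41, 18, 32, 103, 183, 197, 197, 192, 191, 194, 190, 193, 194, 197, 192]
```

Boss and rod columns now agree (262.4 against 262.45) and the force is low. Lowering.

Call:
arm_command(
  moves=[0,0,0,0,0,0.2,0,0,0,0,0,0,0.2,0,0,0,0,0,0,0.2,0,0,0,0,0,0,0.2,0,0,0,0,0,0,0,0],
)

```text
clock: 9.07
ee_pos: [0.6233, 0.0203, 0.2089]
ee_rot: [-179.9, -0.1, 20.0]
force: [5.1, 5.7, -5.2]
opening: 0.0283
gripper_force: 30.0
```

Call:
arm_command(
  moves=[0,0,0,0.03,-0.025,0,0,0,0,0,0,0,0.2,0,0,0,0,0,0,0.2,0,0,0,0,0,0,0.2,0,0,0,0,0,0,0,0],
)

```text
clock: 9.48
ee_pos: [0.6235, 0.0205, 0.1936]
ee_rot: [-180.0, 0.0, 20.0]
force: [3.8, 2.4, -4.5]
opening: 0.0284
gripper_force: 30.0
```

Call:
arm_command(
  moves=[0,0,0,0.02,-0.01,0.15,0,0,0,0,0,0,0.15,0,0,0,0,0,0,0.15,0,0,0,0,0,0,0.1,0,0,0,0,0,0,0,0],
)

```text
clock: 9.9
ee_pos: [0.6236, 0.0205, 0.1803]
ee_rot: [-180.0, 0.1, 20.0]
force: [0.8, 1.3, -2.0]
opening: 0.0285
gripper_force: 30.0
```

Call:
arm_command(
  moves=[0,0,0,0,0,0.04,0,0,0,0,0,0,0,0],
)

```text
clock: 10.07
ee_pos: [0.6238, 0.0205, 0.1801]
ee_rot: [180.0, 0.0, 20.0]
force: [-0.1, 0.2, -1.4]
opening: 0.0285
gripper_force: 30.0
```

Call:
arm_command(
  moves=[0,0,0,0,0,0.05,0,0,0,0,0,0,0.05,0,0,0,0,0,0,0,0],
)

```text
clock: 10.32
ee_pos: [0.6239, 0.0206, 0.1776]
ee_rot: [180.0, 0.0, 20.0]
force: [0.3, 0.2, -1.5]
opening: 0.0285
gripper_force: 30.0
```

Call:
arm_command(
  moves=[0,0,0,0,0,0.04,0,0,0,0,0,0,0,0],
)

```text
clock: 10.48
ee_pos: [0.6241, 0.0207, 0.1775]
ee_rot: [180.0, -0.0, 20.0]
force: [-1.1, -0.8, 3.0]
opening: 0.0285
gripper_force: 30.0
```

Contact force appeared at the expected height, so the boss is on the collar. I'll release and rise.

Call:
arm_command(
  moves=[0,0,0,0,0,0,0,0,0,0,0,0,0,0,0,0,0,0,0,0,0.6,0,0,0,0,0,0,0.6,0,0,0,0,0,0,0.6,0,0,0,0,0,0,0.6,0,0,0,0,0,0,0.6,0,0,0,0,0,0,0.6,0,0,0,0,0,-0.5,0.6,0,0,0,0,0,-0.5,0.6,0,0,0,0,0,-0.5,0.6,0,0,0,0,0,-0.5,0.6,0,0,0,0,0,-0.5,0.6,0,0,0,0,0,-0.5,0.6,0,0,0,0,0,-0.5,0.6,0,0,0,0,0,0,0.6],
)

```text
clock: 11.82
ee_pos: [0.6245, 0.0206, 0.2667]
ee_rot: [179.9, -0.2, 20.0]
force: [0.6, 0.2, 0.3]
opening: 0.0528
gripper_force: 0.0
```

```bash
python3 - <<'E'
from h import *
s=viewer.read_camera("side");t=viewer.read_camera("top")
a=cv2.resize(s[95:255,190:320],None,fx=3.4,fy=3.4,interpolation=cv2.INTER_CUBIC)
b=cv2.resize(t[95:255,200:300],None,fx=3.4,fy=3.4,interpolation=cv2.INTER_CUBIC)
cv2.imwrite("pics/g4.png",np.hstack([a,b])[:,:,::-1])
E
```

```text
(no output)
```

View pics/g4.png

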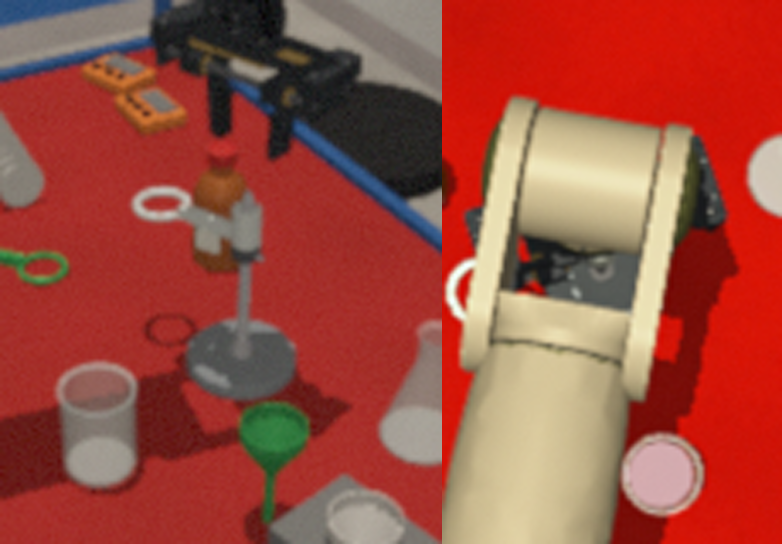

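The support hangs level on the collar: ring at crop (162,204), boss at (247,228). The beaker at (97,425) and the bottle are clear. Next is the beaker.

Call:
arm_command(
  moves=[0,0,0,-0.805,-0.039,0,1,0,0,0,-0.805,-0.039,0,1,0,0,0,-0.805,-0.039,0,1,0,0,0,-0.805,-0.039,0,1,0,0,0,-0.805,-0.039,0,1,0,0,0,-0.805,-0.039,0,1,0,0,0,-0.805,-0.039,0,1,0,0,0,-0.805,-0.039,0,1,0,0,0,-0.805,-0.039,0,1,0,0,0,-0.805,-0.039,0,1,0,0,0,0,0,1,1,0,0,0,0,0,1,1,0,0,0,0,0,1,1,0,0,0,0,0,1,1,0,0,0,0,0,0.8,1,0,0,0,0,0,0,1],
)

```text
clock: 13.25
ee_pos: [0.4291, -0.0381, 0.1404]
ee_rot: [-179.7, 0.3, 20.0]
force: [0.2, 0.5, -0.6]
opening: 0.0881
gripper_force: 0.0
```

Call:
arm_command(
  moves=[0,0,0,0.097,0.07,0,1,0,0,0,0,0,0.8,1,0,0,0,0,0,0.8,1,0,0,0,0,0,0.8,1,0,0,0,0,0,0.8,1,0,0,0,0,0,0.8,1,0,0,0,0,0,0.05,1,0,0,0,0,0,0,1,0,0,0,0,0,0,0.6,0,0,0,0,0,0,0.6,0,0,0,0,0,0,0.6,0,0,0,0,0,0,0.6],
)

```text
clock: 14.25
ee_pos: [0.4349, -0.0399, 0.0441]
ee_rot: [179.9, -0.1, 20.0]
force: [-1.6, 0.2, 8.2]
opening: 0.07
gripper_force: 30.0
```

Call:
arm_command(
  moves=[0,0,0,0,0,0,0.6,0,0,0,0,0,0,0.6],
)

```text
clock: 14.42
ee_pos: [0.4349, -0.0399, 0.0441]
ee_rot: [179.9, -0.1, 20.0]
force: [-0.6, 1.1, 7.5]
opening: 0.0699
gripper_force: 30.0
```

Call:
arm_command(
  moves=[0,0,0,0,0,0,0.95,0,0,0,0,0,0,0.95,0,0,0,0,0,0,0.95],
)

```text
clock: 14.67
ee_pos: [0.4344, -0.0398, 0.0432]
ee_rot: [180.0, -0.0, 20.0]
force: [0.1, 0.3, -1.0]
opening: 0.0838
gripper_force: 0.0
```

```bash
python3 - <<'E'
from h import *
o=state();print({k:np.round(o[k],4) for k in("clock","ee_pos","ee_rot","force","wrist_torque","opening","gripper_force")})
s=viewer.read_camera("side");t=viewer.read_camera("top")
a=cv2.resize(s[160:250,160:270],None,fx=4,fy=4,interpolation=cv2.INTER_CUBIC)
b=cv2.resize(t[190:280,220:305],None,fx=4,fy=4,interpolation=cv2.INTER_CUBIC)
cv2.imwrite("pics/g5.png",np.hstack([a,b])[:,:,::-1])
E
```

```text
{'clock': np.float64(14.6667), 'ee_pos': array([ 0.4344, -0.0398,  0.0432]), 'ee_rot': array([ 1.799847e+02, -1.380000e-02,  1.997530e+01]), 'force': array([ 0.079 ,  0.266 , -0.9694]), 'wrist_torque': array([-0.0065,  0.1613, -0.0559]), 'opening': np.float64(0.0838), 'gripper_force': np.float64(0.0)}
```

View pics/g5.png

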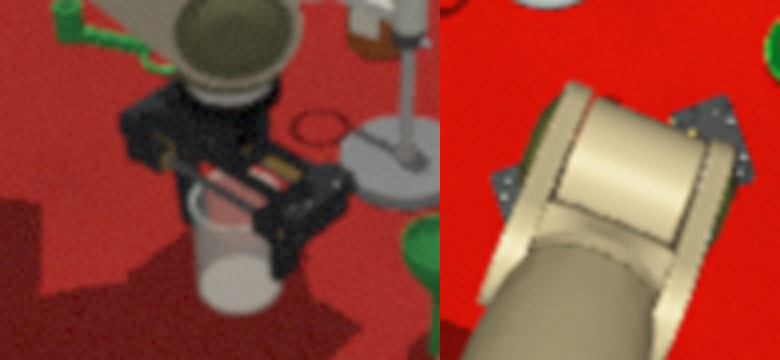

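The beaker stands upright between the fingers and the vertical force vanished on opening, so it came from closing while the arm was still settling. I'll regrip.

Call:
arm_command(
  moves=[0,0,0,0,0,0,0.7,0,0,0,0,0,0,0.7,0,0,0,0,0,0,0.7,0,0,0,0,0,0,0.7],
)

```text
clock: 15.1
ee_pos: [0.4343, -0.0397, 0.043]
ee_rot: [180.0, 0.0, 20.0]
force: [-0.3, -0.1, -0.1]
opening: 0.0695
gripper_force: 30.0
```

Call:
arm_command(
  moves=[0,0,0,0.204,0.018,0,0.7,0,0,0,0.204,0.018,0,0.7,0,0,0,0.204,0.018,0,0.7,0,0,0,0.204,0.018,0,0.7,0,0,0,0.204,0.018,0,0.7,0,0,0,0.204,0.018,0,0.7,0,0,0,0.204,0.018,0,0.7,0,0,0,0.204,0.018,0,0.7,0,0,0,0.204,0.018,0,0.7,0,0,0,0.204,0.018,0,0.7,0,0,0,0.204,0.018,0,0.7,0,0,0,0.204,0.018,0,0.7,0,0,0,0.204,0.018,0,0.7,0,0,0,0.204,0.018,0,0.7,0,0,0,0.204,0.018,0,0.7,0,0,0,0.204,0.018,0,0.7,0,0,0,0.204,0.018,0,0.7,0,0,0,0.204,0.018,0,0.7,0,0,0,0,0,0,0.7,0,0,0,0,0,0,0.7],
)

```text
clock: 16.77
ee_pos: [0.5238, -0.0159, 0.043]
ee_rot: [180.0, -0.0, 20.0]
force: [1.2, 0.2, 0.4]
opening: 0.0695
gripper_force: 30.0
```

Call:
arm_command(
  moves=[0,0,0,0,0,0,1,0,0,0,0,0,0,1,0,0,0,0,0,0,1,0,0,0,0,0,0,1,0,0,0,0,0,-0.5,1,0,0,0,0,0,-1,1,0,0,0,0,0,-1,1,0,0,0,0,0,-1,1,0,0,0,0,0,-1,1,0,0,0,0,0,-1,1,0,0,0,0,0,-1,1,0,0,0,0,0,-1,1,0,0,0,0,0,-1,1,0,0,0,0,0,-1,1,0,0,0,0,0,-0.8,1,0,0,0,0,0,0,1],
)

```text
clock: 18.1
ee_pos: [0.5242, -0.0162, 0.3044]
ee_rot: [179.8, -0.3, 20.0]
force: [0.4, -0.1, 0.9]
opening: 0.0881
gripper_force: 0.0
```

```bash
python3 - <<'E'
from h import *
o=state();print({k:np.round(o[k],4) for k in("clock","ee_pos","ee_rot","force")})
s=viewer.read_camera("side");t=viewer.read_camera("top")
cv2.imwrite("pics/g6s.png",s[:,:,::-1]);cv2.imwrite("pics/g6t.png",t[:,:,::-1])
S=cv2.cvtColor(s,cv2.COLOR_RGB2HSV)
m=(S[:,:,1]<110).astype(np.uint8);
mm=np.zeros_like(m);mm[140:260,200:320]=m[140:260,200:320]
cs,hi=cv2.findContours(mm,cv2.RETR_CCOMP,cv2.CHAIN_APPROX_NONE)
for c,h in zip(cs,hi[0]):
    M=cv2.moments(c)
    if M["m00"]>25:
        u=(M["m10"]/M["m00"],M["m01"]/M["m00"]);print("hole" if h[3]>=0 else "comp",np.round(u,1),M["m00"],cv2.boundingRect(c),ray("side",u,.157).round(4))
print("exp ring", proj("side",[.5874,.1244,.157]), "exp beaker rim",proj("side",[.5216,-.0166,.095]))
E
```

```text
{'clock': np.float64(18.1), 'ee_pos': array([ 0.5242, -0.0162,  0.3044]), 'ee_rot': array([179.7794,  -0.3222,  19.9764]), 'force': array([ 0.4111, -0.0791,  0.8708])}
comp [292.2 250. ] 804.0 (269, 235, 51, 25) [ 0.4955 -0.3349  0.157 ]
comp [312.6 214.4] 445.0 (302, 190, 18, 42) [ 0.6221 -0.2546  0.157 ]
comp [250.5 191.8] 1598.5 (229, 150, 48, 75) [ 0.521  -0.0835  0.157 ]
hole [237.  154.5] 50.0 (231, 152, 13, 6) [0.584  0.1182 0.157 ]
comp [310.2 147.4] 292.5 (292, 140, 28, 23) [0.8367 0.0344 0.157 ]
exp ring [[236.97583674 153.4324892 ]] exp beaker rim [[239.9030192  195.51530774]]
```

Ring hole found at (237,154.5), where it was expected for heading 110°. Next I straddle the bar.

Call:
arm_command(
  moves=[0,0,0,0.86,-0.484,0,0.35,0,0,0,0.86,-0.484,0,0.35,0,0,0,0.86,-0.484,0,0.35,0,0,0,0.86,-0.484,0,0.35,0,0,0,0.86,-0.484,0,0.35],
)

```text
clock: 18.62
ee_pos: [0.6039, 0.0786, 0.2985]
ee_rot: [-179.9, 0.2, 20.0]
force: [0.4, 0.6, 0.8]
opening: 0.0568
gripper_force: 0.0
```

Call:
arm_command(
  moves=[0,0,-1,0,0,0,0.35,0,0,-1,0,0,0,0.35,0,0,-1,0,0,0,0.35,0,0,-1,0,0,0,0.35,0,0,-1,0,0,0,0.35,0,0,-1,0,0,0,0.35,0,0,-1,0,0,0,0.35,0,0,-1,0,0,0,0.35,0,0,-1,0,0,0,0.35,0,0,-1,0,0,0,0.35,0,0,-1,0,0,0,0.35,0,0,-1,0,0,0,0.35,0,0,-1,0,0,0,0.35,0,0,-1,0,0,0,0.35,0,0,-1,0,0,0,0.35,0,0,-1,0,0,0,0.35,0,0,-1,0,0,0,0.35,0,0,-1,0,0,0,0.35,0,0,0,0,0,0,0.35],
)

```text
clock: 20.2
ee_pos: [0.6033, 0.0776, 0.2986]
ee_rot: [-179.8, -0.1, 110.1]
force: [0.3, 0.5, -0.3]
opening: 0.0305
gripper_force: 0.0
```

Call:
arm_command(
  moves=[0,0,0,0,0,0.81,0.35,0,0,0,0,0,0.81,0.35,0,0,0,0,0,0.81,0.35,0,0,0,0,0,0.81,0.35,0,0,0,0,0,0.81,0.35,0,0,0,0,0,0.81,0.35,0,0,0,0,0,0.8,0.35,0,0,0,0,0,0,0.25,0,0,0,0,0,0,0.18,0,0,0,0,0,0,0.18,0,0,0,0,0,0,0.18],
)

```text
clock: 21.12
ee_pos: [0.6042, 0.0776, 0.1602]
ee_rot: [179.9, 0.0, 109.9]
force: [-0.1, 0.3, 0.7]
opening: 0.0163
gripper_force: 0.0
```

Call:
arm_command(
  moves=[0,0,-1,-0.009,-0.209,0.08,0.18,0,0,-1,-0.009,-0.209,0,0.18,0,0,-1,-0.009,-0.209,0,0.18,0,0,-1,-0.009,-0.209,0,0.18,0,0,-1,-0.009,-0.209,0,0.18,0,0,-1,-0.009,-0.209,0,0.18,0,0,-1,-0.009,-0.209,0,0.18,0,0,-1,-0.009,-0.209,0,0.18,0,0,-1,-0.009,-0.209,0,0.18,0,0,0,0,0,0,0.18],
)

```text
clock: 21.95
ee_pos: [0.57, 0.046, 0.1581]
ee_rot: [180.0, 0.1, 155.1]
force: [0.4, 1.2, 0.2]
opening: 0.0159
gripper_force: 0.3
```

Call:
arm_command(
  moves=[0,0,-1,-0.009,-0.209,0,0.18,0,0,-1,-0.009,-0.209,0,0.18,0,0,-1,-0.009,-0.209,0,0.18,0,0,-1,-0.009,-0.209,0,0.18,0,0,-1,-0.009,-0.209,0,0.18,0,0,-1,-0.009,-0.209,0,0.18,0,0,-1,-0.009,-0.209,0,0.18,0,0,-0.7,-0.006,-0.146,0,0.18,0,0,-0.6,-0.005,-0.125,0,0.18,0,0,-0.4,-0.003,-0.084,0,0.18,0,0,0,0,0,0,0.18,0,0,0,0,0,0,0.18],
)

```text
clock: 22.95
ee_pos: [0.5677, 0.0025, 0.1575]
ee_rot: [-180.0, 0.0, -161.7]
force: [1.2, 0.9, 0.4]
opening: 0.016
gripper_force: 0.0
```

```bash
python3 - <<'E'
from h import *
o=state();print({k:np.round(o[k],4) for k in("clock","ee_pos","ee_rot","force","opening")})
s=viewer.read_camera("side");t=viewer.read_camera("top")
cv2.imwrite("pics/g7s.png",s[:,:,::-1]);cv2.imwrite("pics/g7t.png",t[:,:,::-1])
a=cv2.resize(s[110:240,190:300],None,fx=4,fy=4,interpolation=cv2.INTER_CUBIC)
b=cv2.resize(t[140:270,220:300],None,fx=4,fy=4,interpolation=cv2.INTER_CUBIC)
cv2.imwrite("pics/g7.png",np.hstack([a,b])[:,:,::-1])
E
```

```text
{'clock': np.float64(22.95), 'ee_pos': array([0.5677, 0.0025, 0.1575]), 'ee_rot': array([-1.799775e+02,  4.860000e-02, -1.617070e+02]), 'force': array([1.2026, 0.8804, 0.381 ]), 'opening': np.float64(0.016)}
```

View pics/g7.png

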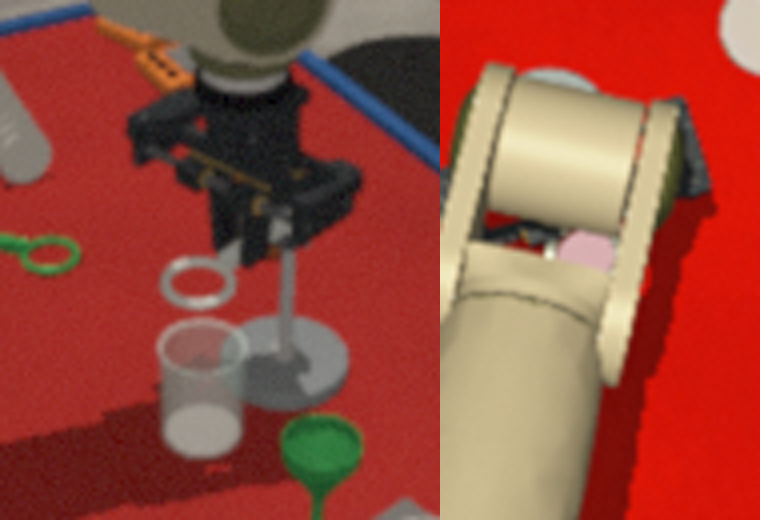

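The ring at crop (199,282) hangs over the beaker rim at (203,347). I'll release, rise, and measure the ring, beaker and funnel from above.

Call:
arm_command(
  moves=[0,0,0,0,0,0,0.35,0,0,0,0,0,0,0.35,0,0,0,0,0,0,0.35,0,0,0,0,0,-0.5,0.35,0,0,0,0,0,-0.8,1,0,0,0,0,0,-0.9,1,0,0,0,0,0,-0.9,1,0,0,0,0,0,-0.9,1,0,0,0,0,0,-0.9,1,0,0,0,0,0,-0.9,1,0,0,0,0,0,-0.5,1,0,0,0,0,0,0,1],
)

```text
clock: 24.05
ee_pos: [0.568, 0.0023, 0.3173]
ee_rot: [-179.9, 0.3, -161.5]
force: [-0.5, -0.3, 0.3]
opening: 0.0818
gripper_force: 0.0
```

Call:
arm_command(
  moves=[0,0,0,0.409,-0.872,0,0.85,0,0,0,0.409,-0.872,0,0.85,0,0,0,0.409,-0.872,0,0.85,0,0,0,0.409,-0.872,0,0.85,0,0,0,0.409,-0.872,0,0.85,0,0,0,0.409,-0.872,0,0.85,0,0,0,0.409,-0.872,0,0.85,0,0,0,0.409,-0.872,0,0.85,0,0,0,0.409,-0.872,0,0.85,0,0,0,0.409,-0.872,0,0.85,0,0,0,0.409,-0.872,0,0.85,0,0,0,0.409,-0.872,0,0.85,0,0,0,0.409,-0.872,0,0.85,0,0,0,0,0,0.4,0.85,0,0,0,0,0,0.4,0.85,0,0,0,0,0,0,0.85],
)

```text
clock: 25.38
ee_pos: [0.5307, -0.3075, 0.2911]
ee_rot: [179.7, -0.1, -161.5]
force: [-0.7, 0.8, -0.5]
opening: 0.0752
gripper_force: 0.0
```

```bash
python3 - <<'E'
from h import *
o=state();print({k:np.round(o[k],4) for k in("clock","ee_pos","ee_rot","force","opening")})
s=viewer.read_camera("side");t=np.mean([viewer.read_camera("top").astype(float) for _ in range(3)],0).astype(np.uint8)
cv2.imwrite("pics/g8s.png",s[:,:,::-1]);cv2.imwrite("pics/g8t.png",t[:,:,::-1])
a=cv2.resize(s[150:280,210:330],None,fx=3.5,fy=3.5,interpolation=cv2.INTER_CUBIC)
b=cv2.resize(t[150:260,225:285],None,fx=4.2,fy=4.2,interpolation=cv2.INTER_CUBIC)
b=cv2.copyMakeBorder(b,0,max(0,a.shape[0]-b.shape[0]),0,0,0);a=cv2.copyMakeBorder(a,0,max(0,b.shape[0]-a.shape[0]),0,0,0)
cv2.imwrite("pics/g8.png",np.hstack([a,b])[:,:,::-1])
print(proj("top",[[.5216,-.0166,.157],[.5216,-.0166,.095],[.625,.021,.195]]))
E
```

```text
{'clock': np.float64(25.3833), 'ee_pos': array([ 0.5307, -0.3075,  0.2911]), 'ee_rot': array([ 1.797331e+02, -1.381000e-01, -1.615181e+02]), 'force': array([-0.6895,  0.7847, -0.4714]), 'opening': np.float64(0.0752)}
[[257.89647559 203.57337493]
 [257.77315197 204.85319539]
 [245.75220416 166.79280723]]
```

View pics/g8.png

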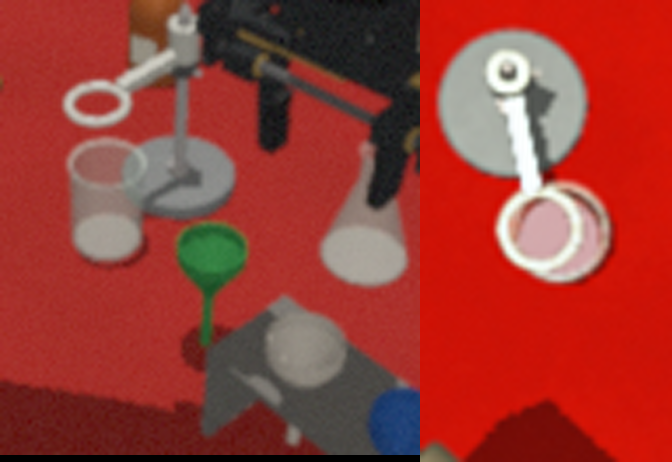

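```bash
python3 - <<'E'
from h import *
T=lambda u,v:((u-420+.5)/4.2-.5+225,(v+.5)/4.2-.5+150)
S=lambda u,v:((u+.5)/3.5-.5+210,(v+.5)/3.5-.5+150)
eye=ray("top",T(507.5,72),.195);ring=ray("top",T(538.5,230),.155);bk=ray("top",T(558.5,232),.095)
print(eye,ring,bk,np.hypot(*(ring-bk)[:2]),np.hypot(*(ring-eye)[:2]),np.degrees(np.arctan2(*(ring-eye)[1::-1])))
print("side",ray("side",S(97.5,103),.155),ray("side",S(107,164),.095))
# ring by white mask hole, top
t=cv2.imread("pics/g8t.png");hsv=cv2.cvtColor(t,cv2.COLOR_BGR2HSV)
for th in(215,225,235):
    m=((hsv[:,:,2]>th)&(hsv[:,:,1]<45)).astype(np.uint8);m[:, :225]=0;m[:,285:]=0;m[:185]=0;m[225:]=0
    cs,hi=cv2.findContours(m,cv2.RETR_CCOMP,cv2.CHAIN_APPROX_NONE)
    for c,h in zip(cs,hi[0]):
        if len(c)>12:
            e=cv2.fitEllipse(c);print(th,h[3]>=0,np.round(e[0],2),np.round(e[1],2),ray("top",e[0],.155)[:2].round(4),ray("top",e[0],.095)[:2].round(4))
E
```

```text
[0.62507071 0.02186933 0.195     ] [ 0.51900942 -0.00168802  0.155     ] [ 0.52157588 -0.0160518   0.095     ] 0.01459125656922233 0.10864596497527537 -167.47727804557954
side [ 0.51894247 -0.00581801  0.155     ] [ 0.52005915 -0.02149329  0.095     ]
215 False [252.54 201.46] [17.57 28.18] [ 0.5276 -0.0006] [ 5.317e-01 -2.000e-04]
215 True [253.11 203.9 ] [15.76 16.12] [ 0.5204 -0.0025] [ 0.5242 -0.0021]
225 False [252.51 201.52] [16.56 26.96] [ 5.275e-01 -5.000e-04] [ 5.315e-01 -2.000e-04]
235 False [252.62 201.63] [16.67 26.69] [ 0.5272 -0.0009] [ 5.312e-01 -5.000e-04]
```

Ring at (0.520,-0.002) and beaker axis at (0.522,-0.016) are 14.5 mm apart, inside the 20 mm limit. I can take up the rest while the funnel is held in the ring. Now I grip the white funnel, next to blue at side-crop (400,420).

Call:
arm_command(
  moves=[0,0,0,-0.03,-0.073,0,0.85,0,0,0,0,0,0.9,0.85,0,0,0,0,0,0.9,0.85,0,0,0,0,0,0.9,0.85,0,0,0,0,0,0.9,0.85,0,0,0,0,0,0.9,0.85,0,0,0,0,0,0.9,0.85,0,0,0,0,0,0.9,0.85,0,0,0,0,0,0.6,0.85,0,0,0,0,0,0.3,0.85,0,0,0,0,0,0,0.85,0,0,0,0,0,0,0.85,0,0,0,0,0,0,0.85],
)

```text
clock: 26.67
ee_pos: [0.533, -0.3105, 0.1159]
ee_rot: [-179.9, 0.1, -161.5]
force: [-1.1, -0.2, 0.1]
opening: 0.0751
gripper_force: 0.0
```

Call:
arm_command(
  moves=[0,0,0,0.02,0.06,0.15,0.85,0,0,0,0,0,0.14,0.85,0,0,0,0,0,0,0.85,0,0,0,0,0,0,0.85,0,0,0,0,0,0,0.6,0,0,0,0,0,0,0.6,0,0,0,0,0,0,0.6,0,0,0,0,0,0,0.6],
)

```text
clock: 27.33
ee_pos: [0.5316, -0.3091, 0.1075]
ee_rot: [-179.9, 0.0, -161.5]
force: [0.3, -1.4, 1.0]
opening: 0.0587
gripper_force: 30.0
```

Call:
arm_command(
  moves=[0,0,0,0,0,-0.4,0.6,0,0,0,0,0,-0.8,0.6,0,0,0,0,0,-0.9,0.6,0,0,0,0,0,-0.9,0.6,0,0,0,0,0,-0.9,0.6,0,0,0,0,0,-0.9,0.6,0,0,0,0,0,-0.9,0.6,0,0,0,0,0,-0.9,0.6,0,0,0,0,0,-0.7,0.6,0,0,0,0,0,-0.4,0.6,0,0,0,0,0,0,0.6],
)

```text
clock: 28.25
ee_pos: [0.5318, -0.3089, 0.3022]
ee_rot: [-179.8, 0.1, -161.5]
force: [0.5, -0.1, -0.1]
opening: 0.0593
gripper_force: 30.0
```

Call:
arm_command(
  moves=[0,0,0,-0.246,0.842,0,0.6,0,0,0,-0.246,0.842,0,0.6,0,0,0,-0.246,0.842,0,0.6,0,0,0,-0.246,0.842,0,0.6,0,0,0,-0.246,0.842,0,0.6,0,0,0,-0.246,0.842,0,0.6,0,0,0,-0.246,0.842,0,0.6,0,0,0,-0.246,0.842,0,0.6,0,0,0,-0.246,0.842,0,0.6,0,0,0,-0.246,0.842,0,0.6,0,0,0,-0.246,0.842,0,0.6,0,0,0,-0.246,0.842,0,0.6,0,0,0,-0.246,0.842,0,0.6,0,0,0,-0.246,0.842,0,0.6,0,0,0,0,0,0,0.6,0,0,0,0,0,0,0.6],
)

```text
clock: 29.58
ee_pos: [0.5194, -0.0014, 0.2989]
ee_rot: [180.0, -0.1, -161.4]
force: [-0.6, 0.3, -0.9]
opening: 0.0595
gripper_force: 30.0
```

```bash
python3 - <<'E'
from h import *
o=state();print({k:np.round(o[k],4) for k in("clock","ee_pos","ee_rot","force","opening","gripper_force")})
s=viewer.read_camera("side");cv2.imwrite("pics/g9s.png",s[:,:,::-1])
e=o["ee_pos"]; d=np.array([0,0,.0965])
print("stem end exp",proj("side",e-d),"ring",proj("side",[.52,-.002,.155]))
a=cv2.resize(s[110:240,190:310],None,fx=4.5,fy=4.5,interpolation=cv2.INTER_CUBIC)
cv2.imwrite("pics/g9.png",a[:,:,::-1])
E
```

```text
{'clock': np.float64(29.5833), 'ee_pos': array([ 0.5194, -0.0014,  0.2989]), 'ee_rot': array([ 1.799611e+02, -7.980000e-02, -1.614282e+02]), 'force': array([-0.6475,  0.2734, -0.9168]), 'opening': np.float64(0.0595), 'gripper_force': np.float64(30.0013)}
stem end exp [[236.86169034 165.87317587]] ring [[237.21834315 178.34550562]]
```

View pics/g9.png

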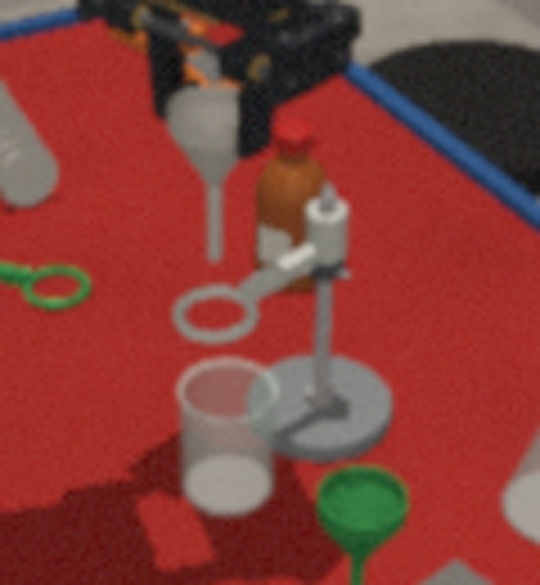

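The stem end at (214,258) is straight over the ring centre at (215,314). Lowering.

Call:
arm_command(
  moves=[0,0,0,0,0,0.4,0.6,0,0,0,0,0,0.6,0.6,0,0,0,0,0,0.6,0.6,0,0,0,0,0,0.6,0.6,0,0,0,0,0,0.6,0.6,0,0,0,0,0,0.6,0.6,0,0,0,0,0,0.5,0.6,0,0,0,0,0,0.3,0.6,0,0,0,0,0,0,0.6,0,0,0,0,0,0,0.6],
)

```text
clock: 30.47
ee_pos: [0.5197, -0.0025, 0.1945]
ee_rot: [180.0, -0.0, -161.6]
force: [-0.2, 0.3, 0.1]
opening: 0.0591
gripper_force: 30.0
```

Call:
arm_command(
  moves=[0,0,0,0,0,0.35,0.6,0,0,0,0,0,0.35,0.6,0,0,0,0,0,0.25,0.6,0,0,0,0,0,0,0.6,0,0,0,0,0,0,0.6],
)

```text
clock: 30.88
ee_pos: [0.5196, -0.002, 0.1706]
ee_rot: [180.0, -0.0, -161.5]
force: [0.4, 0.3, 0.6]
opening: 0.0594
gripper_force: 30.0
```

Call:
arm_command(
  moves=[0,0,0,0.007,-0.06,0,0.6,0,0,0,0.007,-0.06,0,0.6,0,0,0,0.007,-0.06,0,0.6,0,0,0,0.007,-0.06,0,0.6,0,0,0,0.007,-0.06,0,0.6,0,0,0,0.007,-0.06,0,0.6,0,0,0,0.007,-0.06,0,0.6,0,0,0,0.007,-0.06,0,0.6,0,0,0,0,0,0,0.6],
)

```text
clock: 31.63
ee_pos: [0.5223, -0.0141, 0.171]
ee_rot: [-180.0, -0.0, -161.5]
force: [0.2, -0.3, -0.2]
opening: 0.0591
gripper_force: 30.0
```

Call:
arm_command(
  moves=[0,0,0,0,0,0.1,0.6,0,0,0,0,0,0.1,0.6,0,0,0,0,0,0.06,0.6,0,0,0,0,0,0,0.6,0,0,0,0,0,0,0.6],
)

```text
clock: 32.05
ee_pos: [0.5221, -0.0138, 0.1643]
ee_rot: [180.0, -0.0, -161.5]
force: [-1.0, -0.8, -0.4]
opening: 0.0595
gripper_force: 30.0
```

```bash
python3 - <<'E'
from h import *
o=state();print({k:np.round(o[k],4) for k in("clock","ee_pos","ee_rot","force","wrist_torque","opening","gripper_force")})
E
```

```text
{'clock': np.float64(32.05), 'ee_pos': array([ 0.5221, -0.0138,  0.1643]), 'ee_rot': array([ 1.799900e+02, -2.820000e-02, -1.615174e+02]), 'force': array([-1.0183, -0.7903, -0.4386]), 'wrist_torque': array([ 0.0694,  0.1846, -0.0156]), 'opening': np.float64(0.0595), 'gripper_force': np.float64(30.0012)}
```

Call:
arm_command(
  moves=[0,0,0,0,0,0.06,0.6,0,0,0,0,0,0,0.6,0,0,0,0,0,0,0.6],
)

```text
clock: 32.3
ee_pos: [0.5222, -0.0139, 0.1631]
ee_rot: [-180.0, 0.0, -161.5]
force: [-1.4, 0.5, 2.5]
opening: 0.0588
gripper_force: 30.0
```

Call:
arm_command(
  moves=[0,0,0,0,0,0.04,0.6,0,0,0,0,0,0,0.6,0,0,0,0,0,0,0.6],
)

```text
clock: 32.55
ee_pos: [0.5223, -0.0139, 0.1622]
ee_rot: [-180.0, 0.0, -161.5]
force: [-3.1, -0.1, 3.1]
opening: 0.0597
gripper_force: 30.0
```

The funnel is seated: contact at about 3 N, with the seat at 0.154 m. Releasing and rising.

Call:
arm_command(
  moves=[0,0,0,0,0,0,0.6,0,0,0,0,0,0,0.75,0,0,0,0,0,0,0.8,0,0,0,0,0,0,0.85,0,0,0,0,0,0,0.85,0,0,0,0,0,-0.2,0.85,0,0,0,0,0,-0.5,0.85,0,0,0,0,0,-0.8,0.85,0,0,0,0,0,-0.8,0.85,0,0,0,0,0,-0.8,0.85,0,0,0,0,0,-0.8,0.85,0,0,0,0,0,-0.8,0.85,0,0,0,-0.5,0,-0.5,0.85,0,0,0,-0.5,0,0,0.85,0,0,0,0,0,0,0.85],
)

```text
clock: 33.8
ee_pos: [0.5471, -0.0056, 0.2926]
ee_rot: [-180.0, 0.1, -161.5]
force: [-0.3, 0.4, -0.5]
opening: 0.0747
gripper_force: 0.0
```

```bash
python3 - <<'E'
from h import *
o=state();print({k:np.round(o[k],4) for k in("clock","ee_pos","force","opening")})
s=viewer.read_camera("side");t=viewer.read_camera("top")
a=cv2.resize(s[125:255,190:290],None,fx=4,fy=4,interpolation=cv2.INTER_CUBIC)
b=cv2.resize(t[140:270,220:300],None,fx=4,fy=4,interpolation=cv2.INTER_CUBIC)
cv2.imwrite("pics/g10.png",np.hstack([a,b])[:,:,::-1])
E
```

```text
{'clock': np.float64(33.8), 'ee_pos': array([ 0.5471, -0.0056,  0.2926]), 'force': array([-0.3424,  0.353 , -0.4867]), 'opening': np.float64(0.0747)}
```

View pics/g10.png

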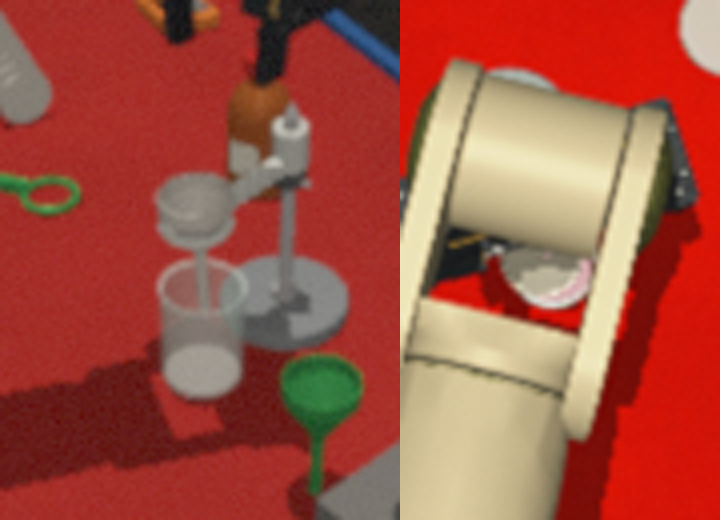

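The side crop shows the funnel at (196,208) seated in the ring, with its stem down inside the beaker at (203,290) and the boss on the collar at (290,150). The arm is clear, so I'm handing in.

```bash
python3 -c "
from cell import job
print(job.finish_job())"
```

```text
the job is handed in; nothing more can be done
None
```

The job is handed in; the verdict was not shown, but the last picture shows the ring support on the collar, the beaker upright under the ring, and the white funnel in the ring with its stem inside the beaker.

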